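# Set the thumbscrew of a tube labelling jig

## Task

Take the capped sample tube out of the cluttered steel tray and lay it in the cradle of the labelling jig, between the end stop and the plunger; either end may face the plunger, and the other things in the tray stay in the tray. With the tube released, turn the jig's thumbscrew clockwise until it seats at its hard stop with the plunger pressing on the tube, then back it off a quarter turn so that the tube can be rolled for its label. Finish while still holding the thumbscrew there in the gripper, tube lying in the cradle, and leave the things standing round about where they are.

Things in the scene. Friction and masses are not known exactly. Their poses are not given: they have to be found in the camera images.
- tube_mid (a point): centre of the loose capped sample tube (20 g) lying flat in the tray: 88 mm long along its y, barrel 13 mm across, cap 17 mm across on the last 19 mm at -y, z up, underside 8.5 mm below this point; it does not roll. Pinch it across the barrel. It lies in a row with a sleeve and a marker, 70 mm apart; which place is the tube's varies.
- tube: the same tube, origin at the centre of its underside
- tray_floor (a point): centre of the inner floor (4 mm above the table) of the fixed open steel tray, 270 mm along its x, 240 mm along its y, rim 32 mm above the table
- sleeve: flanged open sleeve in the tray, 23 x 86 x 23 mm, not to be taken
- marker_a: marker in the tray's row, 138 mm long, not to be taken
- marker_b: second marker, lying across the -y end of the tray's row, 135 mm long, not to be taken
- pen: pen lying across the +y end of the tray's row, 142 mm long, not to be taken
- jig: fixed aluminium jig, origin under the cradle point, y from screw to end stop. Saddles at y = -28 and +28 mm (12 mm long) carry the tube in a channel 20 mm wide, flaring to about 40 mm at its top 51 mm above the table; 44 mm between them are open for the fingers down to the base plate (top 12 mm above the table). End stop: face at y = +50 mm, top 50 mm above the table.
- cradle (a point): on the jig, the point where the centre of the laid tube belongs: 38.5 mm above the table, 8.5 mm above the cradle's floor; y runs along the cradle from the thumbscrew to the end stop, z up
- plunger: springy plunger, round 16 mm steel face, driven along the cradle by the thumbscrew. Its face (origin) is at cradle y = -48.8 mm + 4 mm per rad of the screw's reading: at the start 93 to 96.5 mm are open between it and the end stop's face for the 88 mm tube, so lay the tube midway between the two faces.
- screw_grip (a point): on the vertical axis of the thumbscrew, where to grip it (73 mm above the table), 105 mm from the cradle's centre at -y. Steel wing: upright bar 40 mm long along this point's x, 10 mm thick along its y, 56 to 86 mm above the table; below it a collar 20 mm across (top 54 mm) and the housing, 50 x 48 mm (top 46 mm). The point turns with the screw.
- thumbscrew (a joint): angle of the thumbscrew in rad, growing clockwise seen from above: 0 fully open, 3.0 the hard stop where it seats (by 2.7 the plunger has slid the tube against the end stop). Starts at 0.65 to 1.35. It stays where it is left (friction 0.04 N m); a quarter turn back from the stop reads 1.43.
- timer: bench timer, 64 x 62 x 22 mm, bystander to the right behind the jig
- key: T-handled rotor key, 56 x 114 x 14 mm, bystander behind the tray
- cup_a: lidded specimen cup, 55 mm wide, 72 mm tall, bystander at the back
- cup_b: lidded specimen cup, 55 mm wide, 72 mm tall, bystander at the back

How it is judged (in metres and radians):
On the way, in this order (a step that is already met when the one before it is completed fails the run):
1. the tube is lifted out of the tray (height (world z) of tube_mid above 0.06 m), for 0.1 s.
2. the tube lies in the cradle, released (x of tube_mid in the frame of cradle between -0.006 and 0.006 m and y of tube_mid in the frame of cradle between -0.012 and 0.014 m and z of tube_mid in the frame of cradle between -0.004 and 0.005 m and angle between the y axis of tube_mid and the y axis of cradle, either way round below 0.12 rad and contact force between the fingers and tube below 0.1 N), for 0.3 s.
3. the thumbscrew is seated at its stop, with the plunger pressing on the tube lying in the cradle (all of step 2 and value of joint thumbscrew above 2.92 rad and contact force between plunger and tube above 0.5 N), for 0.2 s.
At the end, for the whole second after the job is handed in: After seating (over 2.92 rad, plunger pressing the tube over 0.5 N) the screw is held by the fingers (over 1 N) at rest at 1.43 rad +-0.25, plunger under 0.5 N; the tube lies released in the cradle: within 6 mm across, -12 to +14 mm along, 5 mm in height, 0.12 rad in line (all of step 2 and value of joint thumbscrew between 1.18 and 1.68 rad and contact force between the fingers and thumbscrew above 1 N and contact force between plunger and tube below 0.5 N and velocity of joint thumbscrew between -0.1 and 0.1 rad/s); the arm keeps its last pose, push and grip.
It fails at once if another thing is lifted out of the tray (height (world z) of any of sleeve, marker_a, marker_b, pen above 0.06 m or horizontal distance between any of sleeve, marker_a, marker_b, pen and tray_floor above 0.17 m).
It fails at once if a bystander is displaced by more than 30 mm (distance of any of timer, key, cup_a, cup_b from where it was at the start of the episode above 0.03 m).
It also fails if it takes over 58 s, if anything falls off the work surface, if the arm or the gripper's body presses on something with over 40 N, if the wrist force passes 120 N, or if a joint passes its speed limit or range.

## Robot

A 7-joint arm with a two-finger parallel gripper is mounted at the origin on a cart in front of the work surface, level with it; the furniture and walls round the work are solid. World frame = base frame: x ahead of the robot, y to its left, z up, the work surface at z = 0. Lengths are in mm, angles in rad, forces in N, time in s.
With the tool pointing down it reaches from about 400 to 875 mm from the base axis. Payload 19.3 kg.
Tool frame: the origin (TCP) lies midway between the tips of the shut fingers; the grasp point (between the pads) lies 19 mm behind it; z points along the fingers, y is the line along which they close (so a half turn about z gives the same grasp; the last joint's range is limited). The gripper opens to 85 mm and grips with 20 to 120 N. Pads are 22 mm wide; open, the fingers measure 114 mm over their backs; the gripper's body (76 mm by 85 mm) begins 54 mm behind the grasp point. The pads swing forward as they close: fully open they stand 13 mm farther back than shut.
Start: joints at [1.169, 0.521, -0.036, 1.599, 0.021, 1.021, -0.113], TCP at [203.563, -590.912, 231.291] pointing down, gripper open.
Joint ranges: [-2.91, 2.91], [-0.3, 2.13], [-1.5, 1.42], [0.17, 2.43], [-1.26, 4.41], [0.16, 1.93], [-2.52, 2.52]. Speed limits (rad/s): [1.89, 1.89, 2.39, 2.39, 3.01, 3.01, 3.01].

## Interface

Orientations are given as a unit quaternion [w, x, y, z].
In Python, from plant import observe, capture, get_calibration, job_done, search_frame, tip_of gives the robot as it stands.
- The arm moves only by the shell command python3 -m creep 'ROWS' [FORCE]. ROWS is a JSON object of lists of equal length, an entry for each row: "hand": the finger opening in m, from 0 to 0.0854; "travel": the shift along the tool's x, y, z in m, a list of three; "yaw": the turn about the tool's z in degrees. A call has 1 to 20 rows; each row shifts and turns the commanded pose from where the row before left it, along the tool's axes as they then stand; what a row does not reach is not made up. A row lasts 1/10 s, in which the tool goes at most 50 mm and 8.59 degrees, less where a joint would pass 70% of its speed; a pose out of reach is approached as far as the arm can. A call with a gripper value outside its range is refused whole. The fingers move at their own pace and stop on an object; FORCE is the grip in N (left out, the last holds). Time passes only in rows, so rows that do not move let the fingers close. It gives the time, the measured TCP pose, the force, the opening and the grip force at its end, in the units of the state.
- observe(): the state, without advancing time (a new reading comes with each control period).
- capture(name): name is "scene" or "top" or "wrist"; returns (picture, depth): 384x512x3 uint8, blue, green, red; 384x512 float32, mm along the optical axis (not along the pixel's ray), 0 where there is no reading.
- get_calibration(name): a dict with "fovy" (degrees; the focal length in pixels is half the picture's height over the tangent of half this angle, whatever the lens; pixels are square), "cx", "cy" (the principal point, pixels), "extrinsics" (4x4, takes a point from world to camera coordinates). Camera axes: x right, y up, looking along -z (the intrinsics and any distortion apply to the point x, -y, -z); pixel columns grow to the right and rows downward; lengths in mm; the calibration is good to about 2 mm. A picture is of the moment at which its call begins: read the wrist's pose just before it. get_calibration takes no time and is no camera call; for the wrist camera it gives the pose at the moment of the call.
- job_done(): hands the job in; it is judged then, once.
Trained networks look in the newest picture that a camera, given by its name, has taken for a name from the list of things; names that differ only in an ending like _2 or _b are one class to them, and where a whole thing is asked for, a point or a joint stands for the part that bears it (a point fixed in the world has none). Each returns a list of dicts, best first, with "score" (0 to 1); they miss things now and then, are a little off and sometimes report something else, mostly with a low value. They report only what shows in the picture. A call takes as long as a camera call.
- search_frame(camera, thing): "extent" ([left, top, right, bottom] in pixels, round what is visible of it).
- tip_of(camera, thing): "position" ([column, row] in pixels: a listed point, or the origin of a listed thing).
The state is a dict: "clock": time; "joints": joint angles; "joint_vel": joint speeds; "joint_efforts": joint torques, N m; "position": TCP position; "tool_rot": TCP orientation; "force": force on the tool from outside, world axes, zero at the start; "torque": the same for the moment, N m; "grip_width": opening from 0.0 (shut) to 1.0 (fully open); "gripper_force": force on a finger pad.
Only numpy, scipy, OpenCV 4.12 (cv2) and the standard library are available. Lean on these libraries where they do the work, as an engineer would, in place of code of your own. Each camera call takes 0.05 s, during which the arm holds its last target. There are 200 camera calls.

## Working session

There is one attempt and no reset: what is moved stays moved. The work goes in short steps, Python scripts to look and compute and a shell command to move; the robot and the scene stay as the last step left them, time stands still between calls to the robot, and variables do not carry over. Pictures are saved under pics/ and viewed, at most 10 in all, crops included, and the job is handed in when it is done.

```bash
ls; mkdir -p pics; cat > h.py <<'E'
import numpy as np, cv2
from plant import *
def pix(cal,u,v,d=None,z=None):
    f=192/np.tan(np.radians(cal['fovy']/2)); E=np.array(cal['extrinsics'])
    r=np.array([(u-cal['cx'])/f,-(v-cal['cy'])/f,-1.])
    R=E[:3,:3];t=E[:3,3]; o=-R.T@t; w=R.T@r
    s=d if d is not None else (z-o[2])/w[2]
    return o+s*w
def dep(D,u,v,k=2):
    p=D[max(0,int(v)-k):int(v)+k+1,max(0,int(u)-k):int(u)+k+1]; p=p[p>0]
    return float(np.median(p)) if p.size else None
E
python3 - <<'E'
from h import *
for c in ['top','scene']:
    cal=get_calibration(c); print({k:v for k,v in cal.items() if k!='extrinsics'}, np.round(cal['extrinsics'],3).tolist())
    im,D=capture(c); cv2.imwrite(f'pics/{c}0.png',im)
    for n in ['tube_mid','tray_floor','cradle','screw_grip','plunger','jig','sleeve','marker_a','pen']:
        for r in tip_of(c,n)[:2]:
            u,v=r['position']; d=dep(D,u,v)
            print(c,n,round(r['score'],2),np.round([u,v]), None if d is None else np.round(pix(cal,u,v,d)))
s=observe();print(s['clock'],s['position'],s['tool_rot'],s['joints'])
E
```

```text
pics
{'fovy': 53.23606580333175, 'cx': 261.32586586173335, 'cy': 191.30065706246185} [[-0.002, -1.0, -0.006, 74.7], [0.998, -0.003, 0.068, -612.283], [-0.068, -0.006, 0.998, -1011.275], [0.0, 0.0, 0.0, 1.0]]
top tube_mid 0.51 [180. 231.] [506. 292.  17.]
top tray_floor 0.77 [180. 228.] [513. 296.   5.]
top tray_floor 0.21 [140. 216.] [546. 402.  11.]
top cradle 0.95 [315. 246.] [467. -72.  11.]
top screw_grip 0.6 [357. 247.] [ 466. -170.   66.]
top plunger 0.39 [337. 244.] [ 470. -129.   14.]
top jig 0.56 [316. 246.] [466. -73.  11.]
top sleeve 0.55 [182. 208.] [569. 288.  20.]
top sleeve 0.31 [400. 184.] [ 632. -301.   18.]
top marker_a 0.7 [216. 236.] [492. 195.   5.]
top marker_a 0.67 [169. 257.] [436. 322.  14.]
{'fovy': 44.5728009847653, 'cx': 256.6875199840568, 'cy': 188.0874098293179} [[-0.848, -0.529, -0.025, 526.349], [0.188, -0.346, 0.919, -149.892], [-0.495, 0.775, 0.393, -1283.087], [0.0, 0.0, 0.0, 1.0]]
scene tube_mid 0.42 [238. 240.] [500. 288.  13.]
scene tube_mid 0.3 [218. 237.] [565. 298.   8.]
scene tray_floor 0.93 [235. 244.] [501. 304.   7.]
scene cradle 0.8 [305. 188.] [ 489. -100.   26.]
scene screw_grip 0.63 [323. 168.] [ 459. -174.   78.]
scene plunger 0.51 [311. 181.] [ 528. -228.   -1.]
scene jig 0.87 [305. 200.] [450. -22.  21.]
scene jig 0.59 [197. 198.] [771. 132.  21.]
scene sleeve 0.62 [215. 237.] [565. 310.  15.]
scene marker_a 0.68 [256. 229.] [493. 208.  11.]
scene marker_a 0.56 [233. 245.] [502. 311.   6.]
1.0 [ 203.56232538 -590.9332047   231.29015099] [1.17686396e-05 9.86277778e-01 1.65094348e-01 8.11043030e-06] [ 1.16883767  0.52140738 -0.03632745  1.59948807  0.0212074   1.02105541
 -0.11283584]
```

```bash
python3 - <<'E'
import cv2
a=cv2.imread('pics/top0.png')
x=cv2.resize(a[130:330,110:410],(800,533),interpolation=cv2.INTER_CUBIC)
cv2.imwrite('pics/top0c.png',x)
E
```

```text
(no output)
```

View pics/top0c.png

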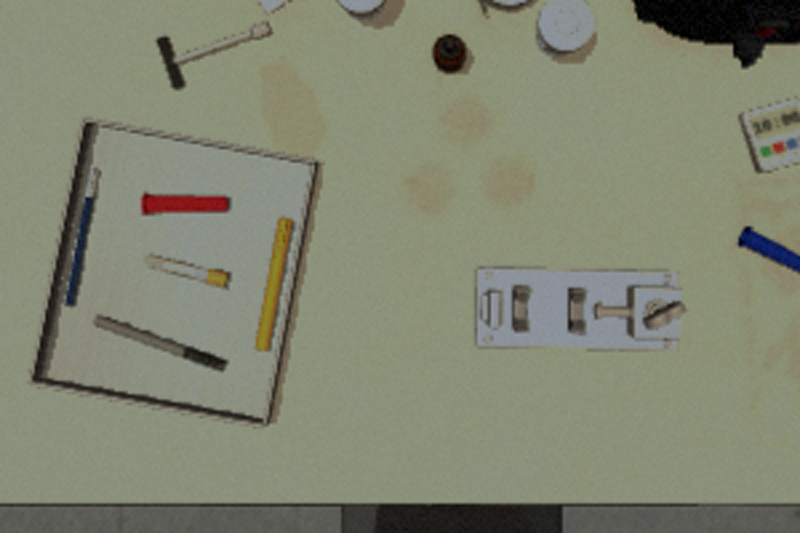

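The top view crop shows the tube as a white barrel with a yellow cap, mid-row at about (180,231) in the full picture. The cap faces right (196,235). The sleeve is red at (180,206), marker_a is grey/black at (170,259), and the jig spans (288–366, 246).

```bash
python3 - <<'E'
from h import *
cal=get_calibration('top'); 
def c(u,v): return 110+u/8*3,130+v/8*3
def P(n,u,v,z): p=pix(cal,*c(u,v),z=z); print(n,np.round(p,1)); return p
a=P('tube tip',147,261,12.5);b=P('tube cap',229,280,12.5)
print('len',np.linalg.norm(a-b),'mid',(a+b)/2,'dir',np.degrees(np.arctan2(*(a-b)[[1,0]])))
e=P('saddle+',521,309,50);f=P('saddle-',577,312,50);print(np.linalg.norm(e-f))
P('stop',490,310,50);s=P('screw',663,313,86);P('wing1',646,323,86);P('wing2',684,308,86)
k=[P('base',x,y,12) for x,y in((477,268),(476,346),(679,272),(679,349))]
print('base dir',np.degrees(np.arctan2(*((k[0]+k[1])-(k[2]+k[3]))[[1,0]])), 'mid',sum(k)/4)
E
```

```text
tube tip [514.7 333.5  12.5]
tube cap [495.3 250.1  12.5]
len 85.60576645481545 mid [505.00134487 291.79682808  12.5       ] dir 76.94968899375924
saddle+ [468.4 -40.9  50. ]
saddle- [465.4 -95.2  50. ]
54.415379021306016
stop [467.5 -10.7  50. ]
screw [ 467.1 -169.8   86. ]
wing1 [ 457.9 -153.7   86. ]
wing2 [ 471.7 -189.5   86. ]
base [506.9  -0.9  12. ]
base [428.7   0.7  12. ]
base [ 502.4 -204.9   12. ]
base [ 425.4 -203.3   12. ]
base dir 88.90613801463881 mid [ 465.84692195 -102.09277263   12.        ]
```

```bash
python3 -m creep '{"hand":[0.06,0.06,0.06,0.06,0.06,0.06,0.06,0.06,0.06,0.06],"travel":[[0.04,-0.02,0],[0.048,-0.01,0],[0.048,-0.01,0],[0.048,-0.01,0],[0.048,-0.01,0],[0.048,-0.01,0],[0.048,-0.01,0],[0.0,0,0],[0,0,0],[0,0,0]],"yaw":[0,0,0,0,-8,-8,-8,-8,-8,-8]}' 30; python3 -c "
from plant import observe
s=observe();print(s['position'],s['joints'],s['tool_rot'])"
```

```text
clock: 2.0
position: [475.4, -391.9, 231.3]
tool_rot: [0.0, 0.832, 0.555, -0.0]
force: [-0.2, -0.1, 0.3]
grip_width: 0.703
gripper_force: 0.0
[ 475.43273159 -391.90631667  231.26224867] [ 0.79274109  0.51957816 -0.29238523  1.61402704  0.1675987   1.03275914
  0.05584054] [ 2.81142468e-06  8.32062586e-01  5.54681754e-01 -7.32127094e-05]
```

```bash
python3 -m creep '{"hand":[0.06,0.06,0.06,0.06,0.06,0.06,0.06,0.06,0.06,0.06,0.06,0.06,0.06,0.06,0.06,0.06,0.06,0.06],"travel":[[0,0,0],[0,0,0],[0.045,-0.0083,0],[0.045,-0.0083,0],[0.045,-0.0083,0],[0.045,-0.0083,0],[0.045,-0.0083,0],[0.045,-0.0083,0],[0.045,-0.0083,0],[0.045,-0.0083,0],[0.045,-0.0083,0],[0.045,-0.0083,0],[0.045,-0.0083,0],[0.045,-0.0083,0],[0.045,-0.0083,0],[0.045,-0.0083,0],[0.045,-0.0083,0],[0,0,0]],"yaw":[-8,-1.6,0,0,0,0,0,0,0,0,0,0,0,0,0,0,0,0]}'
python3 - <<'E'
from h import *
s=observe(); print(s['position'],np.degrees(2*np.arctan2(s['tool_rot'][2],s['tool_rot'][1])),s['joints'],s['clock'])
cal=get_calibration('wrist'); im,D=capture('wrist'); cv2.imwrite('pics/w1.png',im); np.save('D1.npy',D); np.save('c1.npy',cal,allow_pickle=True)
for n in ['tube_mid','sleeve','marker_a']:
    for r in tip_of('wrist',n)[:2]:
        u,v=r['position']; d=dep(D,u,v)
        print(n,round(r['score'],2),np.round([u,v]), d and np.round(pix(cal,u,v,d),1), np.round(pix(cal,u,v,z=12.5),1))
E
```

```text
clock: 3.8
position: [508.8, 299.8, 231.2]
tool_rot: [-0.002, 0.784, 0.621, 0.001]
force: [-0.8, -0.3, -0.4]
grip_width: 0.703
gripper_force: 0.0
[508.78708109 299.81093543 231.19356431] 76.79102005012581 [-0.27025729  0.50690469 -0.51536321  1.67606635  0.27907937  1.03134506
 -1.10635033] 3.8
tube_mid 0.93 [257. 165.] [503.5 298.1  17.8] [503.1 297.   12.5]
sleeve 0.87 [318. 153.] [568.7 296.8  22.2] [569.9 294.8  12.5]
sleeve 0.56 [259. 168.] [504.9 294.7  18.2] [504.5 293.4  12.5]
marker_a 0.97 [190. 160.] [433.9 319.6  15.4] [433.1 319.2  12.5]
marker_a 0.68 [265. 241.] [491.3 208.8  16.7] [490.9 207.   12.5]
```

View pics/w1.png

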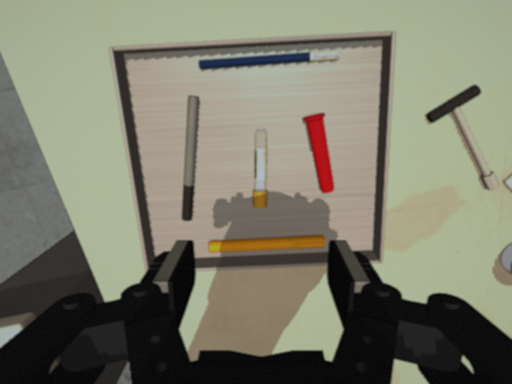

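The wrist view shows the tube at (261,129) to (260,208), cap nearest the gripper. It is clear of the sleeve (318,153) and the marker (190,160).

```bash
python3 - <<'E'
from h import *
cal=np.load('c1.npy',allow_pickle=True).item(); print({k:v for k,v in cal.items() if k!='extrinsics'})
im=cv2.imread('pics/w1.png').astype(int)
a=pix(cal,261.2,129,z=12.5);b=pix(cal,260,208,z=12.5)
print(a,b,np.linalg.norm(a-b),(a+b)/2,np.degrees(np.arctan2(*(a-b)[[1,0]])))
T=np.load('D1.npy')
m=(a+b)/2
for z in (12.5,17): print([np.round(pix(cal,260.6,v,z=z)[:2]) for v in (129,188,208)])
E
```

```text
{'fovy': 59.32615654275228, 'cx': 260.82800131242317, 'cy': 191.47039601515507}
[516.43227363 334.00794766  12.5       ] [494.85308085 248.1356914   12.5       ] 88.54211402901073 [505.64267724 291.07181953  12.5       ] 75.89399199608634
[array([516., 334.]), array([501., 271.]), array([496., 248.])]
[array([516., 335.]), array([501., 272.]), array([496., 249.])]
```

```bash
python3 -m creep '{"hand":[0.06,0.06,0.06,0.06,0.06,0.06,0.06,0.06,0.06,0.06],"travel":[[-0.009,-0.0013,0.03],[0,0,0.045],[0,0,0.045],[0,0,0.04],[0,0,0.025],[0,0,0.015],[0,0,0.012],[0,0,0.008],[0,0,0.005],[0,0,0]],"yaw":[0.5,0,0,0,0,0,0,0,0,0]}' 30
python3 -m creep '{"hand":[0.0,0.0,0.0,0.0,0.0,0.0,0.0],"travel":[[0,0,0],[0,0,0],[0,0,0],[0,0,0],[0,0,0],[0,0,0],[0,0,0]],"yaw":[0,0,0,0,0,0,0]}' 30
```

```text
clock: 5.0
position: [507.2, 284.8, 6.4]
tool_rot: [0.0, 0.787, 0.616, 0.0]
force: [-0.0, 1.4, -0.4]
grip_width: 0.7
gripper_force: 0.0
clock: 5.7
position: [507.2, 284.9, 6.8]
tool_rot: [0.0, 0.787, 0.616, 0.0]
force: [-0.8, -0.8, 6.0]
grip_width: 0.107
gripper_force: 30.6
```

```bash
python3 -m creep '{"hand":[0.0,0.0,0.0,0.0,0.0],"travel":[[0,0,-0.02],[0,0,-0.04],[0,0,-0.045],[0,0,-0.045],[0,0,0]],"yaw":[0,0,0,0,0]}'
python3 - <<'E'
from h import *
s=observe(); print(s['position'],s['clock'])
cal=get_calibration('wrist'); im,D=capture('wrist'); cv2.imwrite('pics/w2.png',im)
np.save('c2.npy',cal,allow_pickle=True)
for r in tip_of('wrist','tube_mid')[:2]+search_frame('wrist','tube_mid')[:2]: print(r)
E
```

```text
clock: 6.2
position: [509.2, 286.3, 162.1]
tool_rot: [0.001, 0.788, 0.616, 0.004]
force: [0.6, 0.3, -1.0]
grip_width: 0.113
gripper_force: 29.8
[509.15749186 286.34332089 162.10246334] 6.2
{'position': [323.5, 153.2], 'score': 0.19}
{'extent': [241.9, 144.9, 272.6, 338.2], 'score': 0.84}
```

View pics/w2.png

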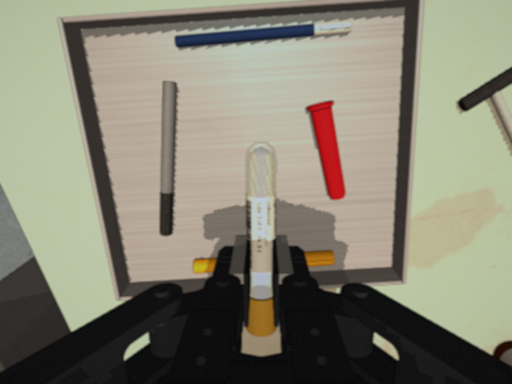

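The tube is held straight between the fingers: tip at (260,143), cap border at about (261,299). The neighbours are undisturbed.

```bash
python3 - <<'E'
from h import *
cal=np.load('c2.npy',allow_pickle=True).item()
s=np.array([509.16,286.34,162.1]); h=2*np.arctan2(.616,.788); X=np.array([np.cos(h),np.sin(h),0]);Y=np.array([np.sin(h),-np.cos(h),0]); print(np.degrees(h))
for z in (163,168,173):
    for v in (143,299,336): p=pix(cal,260.7,v,z=z)-s; print(z,v,np.round([p@X,p@Y],1))
E
```

```text
76.03132096803824
163 143 [51.6 -0.5]
163 299 [-23.8  -0.5]
163 336 [-45.1  -0.5]
168 143 [52.3 -0.6]
168 299 [-20.4  -0.5]
168 336 [-41.   -0.5]
173 143 [53.  -0.6]
173 299 [-17.1  -0.6]
173 336 [-36.9  -0.6]
```

```bash
python3 -m creep '{"hand":[0.0,0.0,0.0,0.0,0.0,0.0,0.0,0.0,0.0,0.0,0.0,0.0,0.0,0.0],"travel":[[-0.0385,0.0052,-0.02],[-0.0385,0.0052,-0.02],[-0.0385,0.0052,0],[-0.0385,0.0052,0],[-0.0385,0.0052,0],[-0.0385,0.0052,0],[-0.0385,0.0052,0],[-0.0385,0.0052,0],[-0.0385,0.0052,0],[-0.0385,0.0052,0],[0,0,0],[0,0,0],[0,0,0],[0,0,0]],"yaw":[0,0,0,0,0,0,0,0,0,0,-6.5,-6.4,0,0]}'
python3 - <<'E'
from h import *
s=observe(); print(s['position'],s['clock'],np.degrees(2*np.arctan2(s['tool_rot'][2],s['tool_rot'][1])))
cal=get_calibration('wrist'); im,D=capture('wrist'); cv2.imwrite('pics/w3.png',im)
np.save('c3.npy',cal,allow_pickle=True); np.save('D3.npy',D)
for n,z in (('cradle',38.5),('screw_grip',73),('plunger',38.5),('jig',12)):
    for r in tip_of('wrist',n)[:2]: print(n,r,pix(cal,*r['position'],z=z))
E
```

```text
clock: 7.75
position: [464.7, -101.3, 195.5]
tool_rot: [-0.001, 0.714, 0.7, -0.0]
force: [-0.5, 0.4, -0.9]
grip_width: 0.11
gripper_force: 29.8
[ 464.69084329 -101.28554343  195.54616161] 7.75 88.81900972412443
screw_grip {'position': [261.2, 244.8], 'score': 0.5} [ 463.31789393 -155.14000538   73.        ]
jig {'position': [264.9, 136.8], 'score': 0.71} [468.62283281 -70.5125454   12.        ]
```

View pics/w3.png

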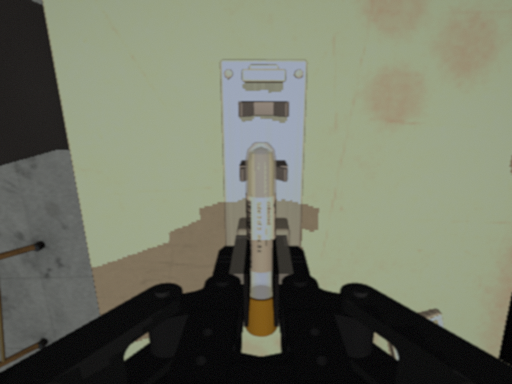

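The tube is over the jig. I see the end stop at (264,75), the far saddle at (264,109), the near saddle at (264,171) and the base plate edges at columns 220 and 306.

```bash
python3 - <<'E'
from h import *
cal=np.load('c3.npy',allow_pickle=True).item();D=np.load('D3.npy')
def P(n,u,v,z): p=pix(cal,u,v,z=z); d=dep(D,u,v,1); print(n,np.round(p[:2],1), d and np.round(pix(cal,u,v,d),1))
P('far saddle L',243,109,51);P('far R',285,109,51);P('far saddle back edge',264,101,51);P('front',264,117,51)
P('near L',243,171,51);P('near R',283,171,51)
P('near',264,171,51)
P('stop front edge',264,81,50);P('stop back',264,68,50)
P('base UL',221,61,12);P('base UR',306,61,12);P('bl',224,230,12);P('br',302,230,12)
E
```

```text
far saddle L [450.6 -42.2] [450.5 -42.3  49.5]
far R [485.4 -43. ] [485.4 -43.   50.9]
far saddle back edge [468.1 -36.2] [468.3 -36.8  25.8]
front [467.9 -49.1] [468.1 -51.9  11.7]
near L [448.7 -94.8] [448.6 -95.   50.4]
near R [483.6 -95.6] [483.6 -95.7  50.5]
near [467.  -95.2] [466.5 -59.5 205.8]
stop front edge [468.4 -20.5] [468.4 -20.5  48.2]
stop back [468.6 -10.6] [468.8  -9.   24.8]
base UL [430.1  -1.4] [430.   -1.3  10.9]
base UR [507.  -3.] [507.5  -2.8   8.6]
bl [ 424.2 -166.5] [ 422.7 -171.3    0.6]
br [ 505.6 -168.2] [ 5.071e+02 -1.732e+02  1.000e-01]
```

```bash
python3 -m creep '{"hand":[0.0,0.0,0.0,0.0,0.0,0.0,0.0,0.0],"travel":[[0.013,0.0012,0.01],[0.0125,0.0012,0.03],[0,0,0.04],[0,0,0.025],[0,0,0.012],[0,0,0.006],[0,0,0],[0,0,0]],"yaw":[0,0,0,0,0,0,0,0]}'
python3 - <<'E'
from h import *
s=observe(); print(s['position'],s['clock'],np.degrees(2*np.arctan2(s['tool_rot'][2],s['tool_rot'][1])))
cal=get_calibration('wrist'); im,D=capture('wrist'); cv2.imwrite('pics/w4.png',im)
np.save('c4.npy',cal,allow_pickle=True); np.save('D4.npy',D)
E
```

```text
clock: 8.8
position: [468.5, -76.0, 74.2]
tool_rot: [0.001, 0.713, 0.701, 0.0]
force: [0.7, 0.3, 0.7]
grip_width: 0.109
gripper_force: 29.8
[468.53857374 -76.03152285  74.24701616] 8.8 88.99178014933614
```

View pics/w4.png

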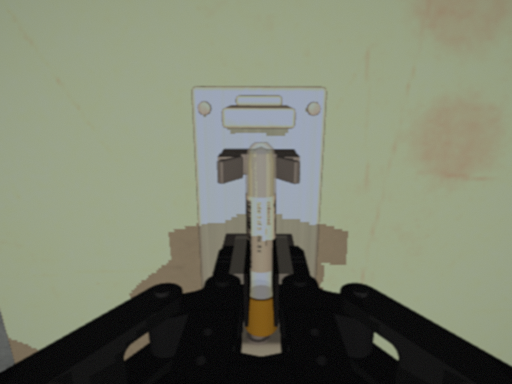

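The stop's top is at (258,117), the saddle arms are centred near column 258 and the tube tip is at (261,143). So the tube is about 1 mm right of the channel centre.

```bash
python3 - <<'E'
from h import *
cal=np.load('c4.npy',allow_pickle=True).item();D=np.load('D4.npy');im=cv2.imread('pics/w4.png')
E=np.array(cal['extrinsics']);print('cam',-E[:3,:3].T@E[:3,3],E[2,:3])
for u in (240,):
  for v in range(92,136,2):
    print(v,im[v,u].tolist(),np.round(pix(cal,u,v,D[v,u]),1))
v=165
for u in list(range(212,246,3))+list(range(274,304,3)): print(u,im[v,u].tolist(),np.round(pix(cal,u,v,D[v,u]),1))
for v in (143,145,150): print('tip',np.round(pix(cal,261,v,D[v,261]),1),np.round(pix(cal,261,v,z=83),1))
E
```

```text
cam [469.30484862  -3.52272374 216.84942179] [0.00399339 0.28431845 0.95872158]
92 [180, 165, 155] [457.5  -3.6  13.5]
94 [165, 154, 147] [457.4  -4.7  12.3]
96 [135, 151, 146] [457.9  -5.7  22.3]
98 [176, 166, 157] [457.9  -6.8  22.6]
100 [181, 165, 156] [458.   -7.8  23.9]
102 [166, 167, 157] [457.9  -8.9  24.2]
104 [130, 147, 147] [457.9 -10.   23.7]
106 [71, 84, 92] [458.5 -10.6  35.7]
108 [123, 138, 141] [459.4 -11.   50. ]
110 [172, 166, 156] [459.3 -12.   48.8]
112 [183, 165, 157] [459.3 -12.8  50.7]
114 [182, 165, 155] [459.3 -13.8  50.2]
116 [182, 165, 155] [459.2 -14.8  49.3]
118 [182, 166, 156] [459.2 -15.6  50.5]
120 [180, 166, 157] [459.1 -16.7  49.5]
122 [176, 165, 155] [459.2 -17.5  50.6]
124 [170, 165, 156] [459.1 -18.5  49.9]
126 [137, 156, 153] [459.  -19.6  49.1]
128 [102, 119, 124] [456.7 -24.3  11.6]
130 [110, 129, 128] [456.6 -25.5  12.1]
132 [132, 139, 137] [456.5 -26.8  11.1]
134 [178, 166, 156] [456.5 -28.   10.8]
212 [175, 165, 155] [438.8 -46.3  13.7]
215 [173, 162, 153] [440.4 -46.6  12.1]
218 [86, 91, 96] [447.3 -38.6  50.5]
221 [95, 104, 112] [448.9 -38.5  51. ]
224 [69, 75, 82] [450.2 -38.9  49.1]
227 [69, 74, 81] [451.7 -39.1  48.5]
230 [69, 76, 82] [453.  -39.4  46.9]
233 [67, 74, 80] [454.4 -39.9  45. ]
236 [68, 73, 81] [455.8 -40.4  42.6]
239 [66, 72, 78] [457.3 -40.5  42.2]
242 [73, 79, 86] [458.7 -41.4  38.3]
245 [103, 114, 122] [462.4 -32.6  79.9]
274 [97, 113, 120] [474.4 -32.6  80.8]
277 [66, 73, 78] [477.4 -41.   41.6]
280 [66, 73, 79] [479.  -40.9  42.1]
283 [67, 73, 78] [480.5 -40.6  43.8]
286 [68, 73, 79] [481.8 -40.   46.8]
289 [67, 72, 79] [483.2 -39.8  48. ]
292 [67, 74, 80] [484.6 -39.4  50. ]
295 [93, 101, 110] [486.  -39.2  50.8]
298 [81, 86, 94] [487.6 -39.4  50. ]
301 [174, 163, 154] [493.7 -47.8  11.4]
tip [469.2 -23.5  80.3] [469.2 -23.1  83. ]
tip [469.2 -24.1  81.7] [469.2 -23.9  83. ]
tip [469.1 -25.9  83.5] [469.1 -25.9  83. ]
```

```bash
python3 -m creep '{"hand":[0.0,0.0,0.0,0.0,0.0,0.0,0.0],"travel":[[-0.0005,-0.0011,0],[0,0,0.01],[0,0,0.01],[0,0,0.01],[0,0,0.007],[0,0,0.004],[0,0,0]],"yaw":[0,0,0,0,0,0,0]}'
```

```text
clock: 9.55
position: [466.6, -76.2, 31.7]
tool_rot: [-0.0, 0.713, 0.701, -0.0]
force: [-0.2, -0.3, -0.4]
grip_width: 0.112
gripper_force: 31.4
```

```bash
python3 -m creep '{"hand":[0.04,0.04,0.04,0.04,0.04,0.04,0.04,0.04,0.04,0.06,0.06,0.06,0.06,0.06,0.06],"travel":[[0,0,0],[0,0,0],[0,0,0],[0,0,0],[0,0,-0.015],[0,0,-0.04],[0,0,-0.045],[0,0,-0.045],[0,0,-0.02],[-0.045,0,0],[-0.045,0,0],[-0.045,0,0],[-0.035,0,0],[0,0,0],[0,0,0]],"yaw":[0,0,0,0,0,0,0,0,0,0,0,0,0,0,0]}'
python3 - <<'E'
from h import *
s=observe(); print(s['position'],s['clock'],np.degrees(2*np.arctan2(s['tool_rot'][2],s['tool_rot'][1])),s['joints'])
cal=get_calibration('wrist'); im,D=capture('wrist'); cv2.imwrite('pics/w5.png',im)
np.save('c5.npy',cal,allow_pickle=True); np.save('D5.npy',D)
for n,z in (('cradle',38.5),('tube_mid',38.5),('screw_grip',73),('plunger',38.5)):
    for r in tip_of('wrist',n)[:2]: print(n,r,pix(cal,*r['position'],z=z))
E
```

```text
clock: 11.05
position: [463.6, -246.8, 197.1]
tool_rot: [-0.0, 0.714, 0.7, 0.0]
force: [0.8, -0.2, 0.4]
grip_width: 0.702
gripper_force: 0.0
[ 463.59976217 -246.75299155  197.10732126] 11.05 88.92532574400404 [ 0.73770487  0.43999746 -0.47709491  1.87934944  0.25560455  0.8826847
  0.11696491]
screw_grip {'position': [258.3, 93.8], 'score': 0.81} [ 462.61447356 -175.79698056   73.        ]
plunger {'position': [262.0, 14.0], 'score': 0.76} [ 466.66137556 -114.25696368   38.5       ]
```

View pics/w5.png

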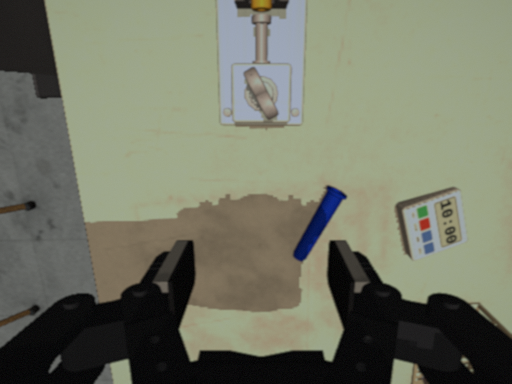

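The wing runs from (250,70) to (271,117), centre about (260,94). The tube's cap is at (262,4), just ahead of the plunger. Now I'll check the tube with the top camera and compute the wing's pose.

```bash
python3 - <<'E'
from h import *
cal=np.load('c5.npy',allow_pickle=True).item();D=np.load('D5.npy');im=cv2.imread('pics/w5.png')
# wing from depth: points 76..92 high
pts=[]
for v in range(55,135):
    for u in range(230,295):
        if D[v,u]>0:
            p=pix(cal,u,v,D[v,u])
            if 80<p[2]<92: pts.append(p)
pts=np.array(pts,np.float32); print(len(pts),pts.mean(0))
(c,wh,a)=cv2.minAreaRect(pts[:,:2]); print(c,wh,a)
q=pts[:,:2]-pts[:,:2].mean(0); w,V=np.linalg.eigh(q.T@q); print('wing heading',np.degrees(np.arctan2(V[1,1],V[0,1])),np.sqrt(w/len(q)*12))
for u,v,z in ((231,124,46),(290,124,46),(261,124,46)): print('housing',np.round(pix(cal,u,v,z=z),1), np.round(pix(cal,u,v,D[v,u]),1))
im,D=capture('top'); s=observe()
cal=get_calibration('top')
for r in tip_of('top','tube_mid')[:1]: print(r,pix(cal,*r['position'],z=38.5))
cv2.imwrite('pics/top1c.png',cv2.resize(im[210:285,280:390],(770,525),interpolation=cv2.INTER_CUBIC))
E
```

```text
699 [ 464.15503 -175.48987   84.23712]Traceback (most recent call last):
  File "<stdin>", line 11, in <module>
cv2.error: OpenCV(4.12.0) /io/opencv/modules/imgproc/src/convhull.cpp:143: error: (-215:Assertion failed) total >= 0 && (depth == CV_32F || depth == CV_32S) in function 'convexHull'
```

```bash
python3 - <<'E'
from h import *
cal=np.load('c5.npy',allow_pickle=True).item();D=np.load('D5.npy')
pts=np.array([p for v in range(55,135) for u in range(230,295) if D[v,u]>0 for p in [pix(cal,u,v,D[v,u])] if 80<p[2]<92])
q=pts[:,:2]-pts[:,:2].mean(0); w,V=np.linalg.eigh(q.T@q); print('wing heading',np.degrees(np.arctan2(V[1,1],V[0,1])),np.sqrt(w/len(q)*12),(q@V).min(0),(q@V).max(0))
for u,v,z in ((231,124,46),(290,124,46),(261,124,46)): print('housing',np.round(pix(cal,u,v,z=z),1), np.round(pix(cal,u,v,D[v,u]),1))
im,D=capture('top'); cal=get_calibration('top')
for r in tip_of('top','tube_mid')[:1]: print(r,pix(cal,*r['position'],z=38.5))
cv2.imwrite('pics/top1c.png',cv2.resize(im[210:285,280:390],(770,525),interpolation=cv2.INTER_CUBIC))
E
```

```text
wing heading 117.64881465323319 [ 9.83498062 36.03923339] [ -4.98298078 -18.94351489] [ 5.0367356  18.18519689]
housing [ 438.5 -200.4   46. ] [ 435.4 -203.4   11.7]
housing [ 489.1 -201.4   46. ] [ 492.  -204.6   10.5]
housing [ 464.2 -200.9   46. ] [ 464.1 -204.    11.8]
{'position': [316.3, 247.2], 'score': 0.69} [464.06217526 -70.6849419   38.5       ]
```

View pics/top1c.png

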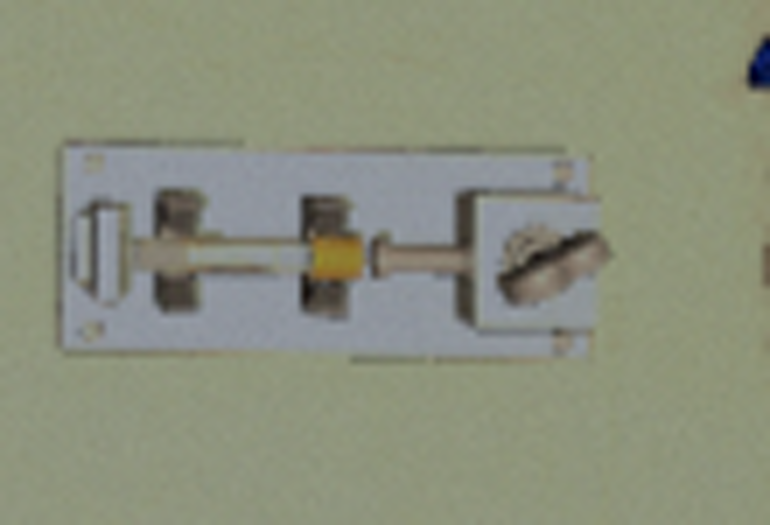

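The tube lies in both saddles, between the end stop (110,255) and the plunger (380,257). Next I approach the wing.

```bash
python3 -m creep '{"hand":[0.06,0.06,0.06,0.06,0.06,0.06,0.06,0.06,0.06,0.06],"travel":[[0.036,-0.0004,0.0],[0.035,-0.0004,0],[0,0,0.025],[0,0,0.035],[0,0,0.035],[0,0,0.015],[0,0,0],[0,0,0],[0,0,0],[0,0,0]],"yaw":[0,0,-7.2,-7.2,-7.2,-7.2,0,0,0,0]}' 60
python3 - <<'E'
from h import *
s=observe(); print(s['position'],s['clock'],np.degrees(2*np.arctan2(s['tool_rot'][2],s['tool_rot'][1])),s['joints'])
E
```

```text
clock: 12.4
position: [464.9, -175.6, 88.3]
tool_rot: [0.001, 0.517, 0.856, 0.0]
force: [-0.1, 0.2, -0.5]
grip_width: 0.701
gripper_force: 0.0
[ 464.86135755 -175.57242654   88.33901829] 12.4 117.69981379733753 [ 0.64038955  0.58554487 -0.53028169  2.02948684  0.48249653  0.6480361
  0.27422905]
```

```bash
python3 -m creep '{"hand":[0.06,0.06,0.06,0.06,0.0,0.0,0.0,0.0,0.0,0.0],"travel":[[0.0003,-0.0006,0.012],[0,0,0.012],[0,0,0.007],[0,0,0],[0,0,0],[0,0,0],[0,0,0],[0,0,0],[0,0,0],[0,0,0]],"yaw":[0,0,0,0,0,0,0,0,0,0]}' 60
python3 -c "
from plant import observe
s=observe();print(s['torque'],s['joints'])"
```

```text
clock: 13.4
position: [464.4, -175.2, 56.7]
tool_rot: [0.001, 0.516, 0.856, 0.0]
force: [2.6, 2.2, 6.7]
grip_width: 0.105
gripper_force: 60.5
[ 0.55922193 -0.50871151 -0.00619713] [ 0.6083824   0.63721129 -0.48950005  2.04512537  0.53263668  0.58263005
  0.23234582]
```

```bash
python3 -m creep '{"hand":[0,0,0,0,0,0,0,0,0,0,0,0,0,0,0,0],"travel":[[0,0,0],[0,0,0],[0,0,0],[0,0,0],[0,0,0],[0,0,0],[0,0,0],[0,0,0],[0,0,0],[0,0,0],[0,0,0],[0,0,0],[0,0,0],[0,0,0],[0,0,0],[0,0,0]],"yaw":[6,6,6,6,6,6,6,6,6,6,6,6,6,6,0,0]}'
python3 -c "
from plant import observe
import numpy as np
s=observe();print(s['torque'],s['joints'],np.degrees(2*np.arctan2(s['tool_rot'][2],s['tool_rot'][1])))"
```

```text
clock: 15.0
position: [465.6, -175.4, 56.8]
tool_rot: [0.001, 0.957, 0.291, 0.002]
force: [10.2, 0.2, -0.7]
grip_width: 0.108
gripper_force: 59.4
[ 0.13560713 -2.00051259 -0.08219506] [ 0.32171347  0.59834302 -0.10659544  2.05876407  0.12762049  0.48681361
 -0.8596839 ] 33.82110282991439
```

```bash
cat > o.py <<'E'
from h import *
s=observe();print(np.round(s['torque'],2),s['joints'][6],'head',np.degrees(2*np.arctan2(s['tool_rot'][2],s['tool_rot'][1])))
E
python3 -m creep '{"hand":[0,0,0,0,0,0],"travel":[[0,0,0],[0,0,0],[0,0,0],[0,0,0],[0,0,0],[0,0,0]],"yaw":[5,5,5,5,0,0]}'; python3 o.py
python3 -m creep '{"hand":[0,0,0,0],"travel":[[0,0,0],[0,0,0],[0,0,0],[0,0,0]],"yaw":[3,2,0,0]}'; python3 o.py
```

```text
clock: 15.6
position: [465.7, -175.7, 56.8]
tool_rot: [0.001, 0.993, 0.12, 0.002]
force: [10.1, -2.0, -2.4]
grip_width: 0.106
gripper_force: 59.2
[-0.2  -2.19  0.16] -1.1048126952747217 head 13.835252352415404
clock: 16.0
position: [465.7, -175.7, 56.8]
tool_rot: [0.001, 0.997, 0.077, 0.002]
force: [11.2, -1.1, -4.2]
grip_width: 0.102
gripper_force: 59.2
[-0.29 -2.24  0.29] -1.1654592620512148 head 8.837064533246886
```

```bash

python3 -m creep '{"hand":[0,0,0,0],"travel":[[0,0,0],[0,0,0],[0,0,0],[0,0,0]],"yaw":[2,2,0,0]}'|grep -E "force|width"; python3 o.py
python3 -m creep '{"hand":[0,0,0,0],"travel":[[0,0,0],[0,0,0],[0,0,0],[0,0,0]],"yaw":[2,2,0,0]}'|grep -E "force|width"; python3 o.py
python3 -m creep '{"hand":[0,0,0,0],"travel":[[0,0,0],[0,0,0],[0,0,0],[0,0,0]],"yaw":[2,2,0,0]}'|grep -E "force|width"; python3 o.py
```

```text
force: [11.4, -3.3, -3.7]
grip_width: 0.109
gripper_force: 62.2
[-0.52 -2.29  0.91] -1.2133593418815545 head 4.892825361917777
force: [10.0, -2.8, -1.2]
grip_width: 0.103
gripper_force: 91.0
[-0.66 -2.14  2.  ] -1.2610225546629699 head 0.9740392575513616
force: [9.7, -4.6, 2.1]
grip_width: 0.105
gripper_force: 126.9
[-0.85 -1.96  3.03] -1.3085308328544254 head -2.9460333678292456
```

```bash

python3 -m creep '{"hand":[0,0,0,0,0,0,0,0,0,0,0,0,0,0,0,0,0,0],"travel":[[0,0,0],[0,0,0],[0,0,0],[0,0,0],[0,0,0],[0,0,0],[0,0,0],[0,0,0],[0,0,0],[0,0,0],[0,0,0],[0,0,0],[0,0,0],[0,0,0],[0,0,0],[0,0,0],[0,0,0],[0,0,0]],"yaw":[-4,-6,-7,-7,-7,-7,-7,-7,-7,-7,-7,-7,-7,-7,-6,0,0,0]}' 60; python3 o.py
python3 - <<'E'
from h import *
cal=get_calibration('wrist'); im,D=capture('wrist'); cv2.imwrite('pics/w6.png',im)
for n in ('tube_mid','cradle'):
    for r in tip_of('wrist',n)[:1]: print(n,r,pix(cal,*r['position'],z=38.5))
E
```

```text
clock: 19.0
position: [464.7, -175.1, 56.7]
tool_rot: [0.001, 0.664, 0.748, 0.001]
force: [4.5, 3.3, 4.0]
grip_width: 0.109
gripper_force: 60.5
[ 0.7  -0.87  0.09] -0.054707106383398374 head 96.83221635255751
tube_mid {'position': [296.3, 2.5], 'score': 0.9} [466.49914772 -65.10138705  38.5       ]
```

View pics/w6.png

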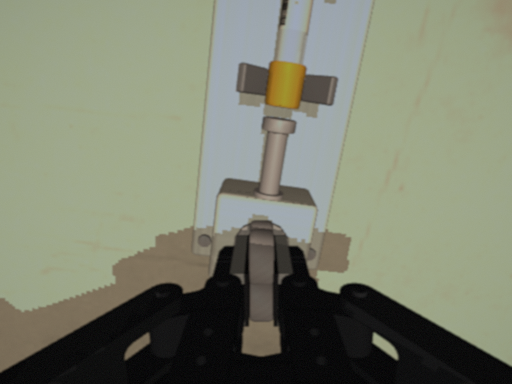

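The wing is held near heading 97°. The tube lies in the cradle with its cap end at (284,107), and the plunger face at (280,118) has backed off by the expected 5–6 mm. Handing in.

```bash
python3 -c "
from plant import job_done
print(job_done())"
```

```text
the job is handed in; nothing more can be done
None
```

I handed the job in at about 19 s: the tube is in the cradle, and the thumbscrew was turned to its stop and backed off about a quarter turn, still held in the gripper. The seating and the final angle are inferred from wrist torque and tool heading, because I could not read the screw directly, and no verdict came back.

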